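# Empty the bottle chute into a bin and keep its gate plunger pulled

### The arm

A 6-joint arm with a two-finger parallel gripper is mounted at the origin on a cart in front of the work surface, level with it; the furniture and walls round the work are solid. World frame = base frame: x ahead of the robot, y to its left, z up, the work surface at z = 0. Lengths are in m, angles in rad, forces in N, time in s.
With the tool pointing down it reaches from about 0.25 to 0.775 m from the base axis. Payload 4 kg.
Tool frame: the origin (TCP) lies at the very end of the fingers, on their centre line; the grasp point (between the pads) lies 19 mm behind it (robot.pinch_z is the distance from the TCP to the grasp point, in m); z points along the fingers, y is the line along which they close (so a half turn about z gives the same grasp; the last joint's range is limited). The gripper opens to 94 mm and grips with 3 to 60 N. Pads are 16 mm wide; open, the fingers measure 119 mm over their backs; the gripper's body (75 mm by 177 mm) begins 78 mm behind the grasp point.
Start: joints at [1.059, 0.087, 1.371, -0, 1.684, -0.103], TCP at [0.219, 0.505, 0.206] pointing down, gripper open.
Joint ranges: [-3.1, 3.1], [-0.76, 2.03], [0.27, 2.55], [-1.08, 4.22], [0.17, 2.65], [-2.57, 2.57]. Speed limits (rad/s): [2.79, 2.79, 3.14, 3.14, 3.14, 3.14].

### API

Orientations are given as [roll, pitch, yaw] about the fixed x, y, z axes, in that order (R = Rz(yaw) Ry(pitch) Rx(roll)).
In Python, from bench import robot gives the robot as it stands.
- The arm moves only by the tool arm_command, never from a script. Its argument "targets" is one flat list of numbers, 7 for each row, row after row: the turn, a rotation vector about the tool's x, y, z in degrees, then the shift along the tool's x, y, z in mm, then the closure, from -1 (fully open) to 1 (shut). In form: [ax, ay, az, x, y, z, hand, ax, ay, az, x, y, z, hand, ...]. A call has 1 to 20 rows; each row is the pose to reach, as a shift and turn from the pose commanded when the call began, along the tool's axes at that moment; what a row does not reach only later rows make up. A row lasts 1/10 s, in which the tool goes at most 50 mm and 8.59 degrees, less where a joint would pass 70% of its speed; a pose out of reach is approached as far as the arm can. A call with a gripper value outside its range is refused whole. The fingers move at their own pace and stop on an object; the grip force is fixed at half the most. Time passes only in rows, so rows that repeat a pose let the fingers close. It gives the time, the measured TCP pose, the force, the opening and the grip force at its end, in the units of the state.
- robot.get_obs(): the state, without advancing time (a new reading comes with each control period).
- robot.snapshot(name): name is "scene" or "top"; returns a dict with "color" (480x640x3 uint8, red, green, blue), "range_z" (480x640 float32, m along the optical axis (not along the pixel's ray), 0 where there is no reading), "fx", "fy", "cx", "cy" (pixels), "dist_coeffs" ([k1, k2, p1, p2, k3] as OpenCV has them; the pictures are not rectified), "T" (4x4, takes a point from camera to world coordinates). Camera axes: x right, y down, z forward; pixel columns grow to the right and rows downward; lengths in m; the calibration is good to about 2 mm. A picture is of the moment at which its call begins.
- robot.close_job(): hands the job in; it is judged then, once.
The state is a dict: "time": time; "joint_positions": joint angles; "qvel": joint speeds; "joint_torque": joint torques, N m; "tool_pos": TCP position; "ee_rot": TCP orientation; "wrist_force": force on the tool from outside, world axes, zero at the start; "wrist_torque": the same for the moment, N m; "width": finger opening in m; "finger_force": force on a finger pad.
Only numpy, scipy, OpenCV 4.12 (cv2) and the standard library are available. Lean on these libraries where they do the work, as an engineer would, in place of code of your own. Each camera call takes 0.05 s, during which the arm holds its last target. There are 200 camera calls.

### The job

Set the empty white bin flat on the worktop under the open lower end of the bottle chute and let go of it; then take the black knob of the chute's sprung gate plunger and pull it straight up as far as it goes, so that all three small white bottles roll down into the bin. Finish while still holding the plunger fully up against its spring (do not let it drop back), with the bin standing on the worktop and the other things on the bench left where they are.

Things in the scene. Friction and masses are not known exactly. Their poses are not given: they have to be found in the camera images.
- chute: Fixed chute of bare sheet metal on a grey stand, 181 x 73 x 146 mm. Origin: on the worktop under the stand; z up, x UPHILL. Trough 56 mm wide, walls 22 mm high, sloped 20 deg, from its open lower end at x -90 to a closed end at x +85 mm. Foot plate (86 mm wide, 8 high) at x -45 to +90 mm; before it, under the overhanging lower end, the worktop is free.
- lip (a point): Middle of the trough's lower edge, on its floor: chute x -90 mm, 66 mm above the worktop (underside of the sheet at 62 mm). Axes of the chute. The bottles roll off here towards chute -x.
- knob (a point): Centre of the plunger's black knob, an upright cylinder 26 mm across, 25 mm high, at chute x -40 mm, y 0; 164 mm above the worktop when seated, rising with the plunger; can be gripped from above at any yaw. Below it: a fixed guide barrel (20 mm across, 26 at its foot) from 126 to 146 mm height on the gate's bridge (26 x 73 mm, top at 126 mm).
- plunger (a joint): Vertical travel of the gate plunger in m: 0 = down, its steel tongue (24 x 5 mm) in the seat slot of the trough's floor, blocking the bottles; 0.036 = fully up at a hard stop, tongue clear of the bottles. A spring pushes it down: about 6 N when seated, 10 N fully up.
- tab (a point): Centre of the upper part of the bin's grip tab, 54 mm above the bin's underside, 65 mm from its centre towards -x. The tab is 8 mm thick along bin x, 36 mm wide along y, its top 70 mm up: pinch it across its thickness from above, one finger inside the bin.
- bin: Loose white open bin, 130 mm long (x) x 94 wide (y; 98 over the rim) x 45 high, walls 3 mm, about 0.12 kg, empty. Origin: centre of its underside, z up. A grip tab stands on its -x end. In use the other end (+x) goes about 20 mm in under the chute's lip, the bin's x axis along the chute's.
- bottle_1: Small white plastic bottle 1 of 3 (alike), 20.6 mm across, 54 mm long, 20 g, lying across the trough behind the gate (next to the gate). Origin: centre of its underside; z along its axis to the cap.
- bottle_1_mid (a point): Middle of bottle 1, 27 mm along its axis.
- bottle_2: Small white plastic bottle 2 of 3 (alike), 20.6 mm across, 54 mm long, 20 g, lying across the trough behind the gate (number 2 uphill). Origin: centre of its underside; z along its axis to the cap.
- bottle_2_mid (a point): Middle of bottle 2, 27 mm along its axis.
- bottle_3: Small white plastic bottle 3 of 3 (alike), 20.6 mm across, 54 mm long, 20 g, lying across the trough behind the gate (number 3 uphill). Origin: centre of its underside; z along its axis to the cap.
- bottle_3_mid (a point): Middle of bottle 3, 27 mm along its axis.
- dropper: Bystander: amber dropper bottle, 28 mm across, 68 mm high, standing. Origin: centre of underside.
- petri: Bystander: covered petri dish, 62 mm across, 13 mm high, lying flat. Origin: centre of underside.
- timer: Bystander: flat bench timer 60 x 70 x 16 mm. Origin: centre of underside.
- reagent_box: Bystander: reagent carton 62 x 120 x 85 mm, standing. Origin: centre of underside.
Things that resemble listed ones, but are neither listed nor needed, are in the scene too. Leave any yellow look-alike of the bin alone.

How it is judged:
By the outcome, as a careful person would: the job done as asked, in the order asked, and still so for the second after the job is handed in, while the arm keeps its last pose, push and grip.
It also fails if it takes over 51 s, if anything falls off the work surface, if the arm or the gripper's body presses on something with over 40 N, if the wrist force passes 120 N, or if a joint passes its speed limit or range.

## Working session

There is one attempt and no reset: what is moved stays moved. The work goes in short steps, Python scripts to look and compute and a tool call to move; the robot and the scene stay as the last step left them, time stands still between calls to the robot, and variables do not carry over. Pictures are saved under pics/ and viewed, at most 10 in all, crops included, and the job is handed in when it is done.

Besides the shell and the picture viewer there is one more tool, called after "Request:" as name(argument=value, ...) on one line, values as JSON. arm_command: Moves the arm, as the interface text tells. Its arguments: {"type":"object","properties":{"targets":{"type":"array"}},"required":["targets"]}

```bash
mkdir -p pics; cat > h.py <<'E'
import numpy as np, cv2
from bench import robot
def snap(n,save=None):
    s=robot.snapshot(n)
    if save: cv2.imwrite('pics/'+save,s['color'][:,:,::-1])
    return s
def K(s): return np.array([[s['fx'],0,s['cx']],[0,s['fy'],s['cy']],[0,0,1.]])
def ray(s,uv):
    p=cv2.undistortPoints(np.array(uv,float).reshape(-1,1,2),K(s),np.array(s['dist_coeffs']))[:,0]
    return np.c_[p,np.ones(len(p))]
def plane(s,uv,z):
    T=np.array(s['T']);d=ray(s,uv)@T[:3,:3].T;o=T[:3,3]
    return o+d*((z-o[2])/d[:,2])[:,None]
def cloud(s):
    v,u=np.mgrid[0:480,0:640];uv=np.c_[u.ravel(),v.ravel()]
    T=np.array(s['T']);p=ray(s,uv)*s['range_z'].ravel()[:,None]
    return (p@T[:3,:3].T+T[:3,3]).reshape(480,640,3)
E
python3 - <<'E'
from h import *
for n in('scene','top'):
    s=snap(n,n+'1.png');print(n,np.array(s['T']).round(3).tolist(),s['fx'],s['dist_coeffs'],(s['range_z']>0).mean())
o=robot.get_obs();print(o)
E
```

```text
scene [[0.788, -0.324, 0.524, -0.169], [-0.616, -0.407, 0.674, -1.096], [-0.005, -0.854, -0.521, 0.829], [0.0, 0.0, 0.0, 1.0]] 444.85600303209384 [-0.10640986  0.          0.          0.          0.        ] 0.9898111979166667
top [[0.047, -0.976, 0.211, 0.307], [-0.999, -0.045, 0.015, -0.171], [-0.005, -0.211, -0.977, 1.357], [0.0, 0.0, 0.0, 1.0]] 433.25137092808956 [-0.06526857  0.          0.          0.          0.        ] 0.9959602864583333
{'time': 0.1, 'joint_positions': array([ 1.05890354e+00,  8.78347689e-02,  1.37205872e+00, -3.97763564e-06,
        1.68359960e+00, -1.03093147e-01]), 'qvel': array([-0.00038714, -0.00107187, -0.00348701,  0.00013736, -0.00242456,
       -0.00046653]), 'joint_torque': array([ 2.98081912e-03, -3.41249263e+01, -3.03302872e+01,  7.20535289e-02,
        3.03647888e-02, -1.17921563e-04]), 'tool_pos': array([0.21839411, 0.50425575, 0.20446907]), 'ee_rot': array([-3.13970191e+00, -1.91642305e-04,  2.73279239e+00]), 'wrist_force': array([0.24542608, 0.16962175, 1.18037291]), 'wrist_torque': array([-0.04224437, -0.01619197, -0.02214202]), 'finger_force': 0.0, 'width': 0.09435505135113349}
```

View pics/scene1.png

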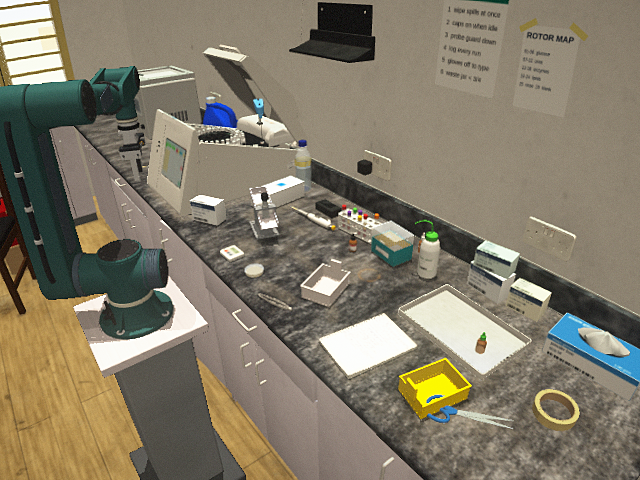

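View pics/top1.png

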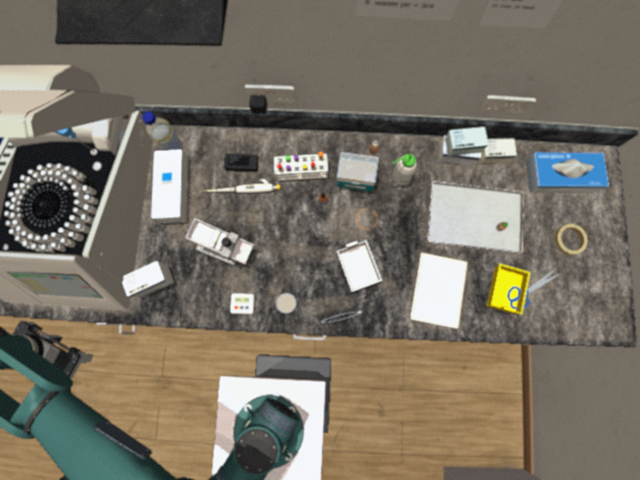

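The top view shows the bin at about (358,266), with its tab at the far end near (350,244). The chute is at (220,242) with its knob at (227,241). The bystanders lie around (242,303) and (286,302). Next I'll zoom in and take point-cloud measurements.

```bash
python3 - <<'E'
from h import *
s=snap('top');t=snap('scene')
a=cv2.resize(s['color'][205:320,175:395],None,fx=3.6,fy=3.6,interpolation=cv2.INTER_CUBIC)
b=cv2.resize(t['color'][170:310,215:365],None,fx=4,fy=4,interpolation=cv2.INTER_CUBIC)
cv2.imwrite('pics/a.png',a[:,:,::-1]);cv2.imwrite('pics/b.png',b[:,:,::-1])
C=cloud(s);D=cloud(t)
np.savez('c.npz',C=C,D=D,sc=s['color'],tc=t['color'])
for u,v in[(227,241),(205,232),(245,255),(358,266),(350,244),(300,260)]: print('top',u,v,C[v,u].round(3))
for u,v in[(265,196),(265,230),(326,283),(336,265),(290,260)]: print('sc',u,v,D[v,u].round(3))
E
```

```text
top 227 241 [0.532 0.13  0.178]
top 205 232 [0.567 0.213 0.119]
top 245 255 [0.512 0.099 0.068]
top 358 266 [ 0.505 -0.247  0.001]
top 350 244 [ 0.56  -0.217  0.072]
top 300 260 [ 0.516 -0.063 -0.   ]
sc 265 196 [0.525 0.12  0.172]
sc 265 230 [0.536 0.159 0.016]
sc 326 283 [ 0.52  -0.224  0.003]
sc 336 265 [ 0.557 -0.228  0.058]
sc 290 260 [ 0.511 -0.04  -0.003]
```

View pics/a.png

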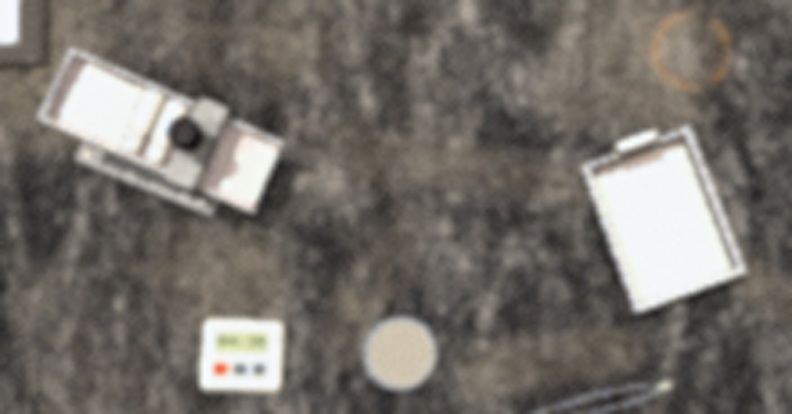

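View pics/b.png

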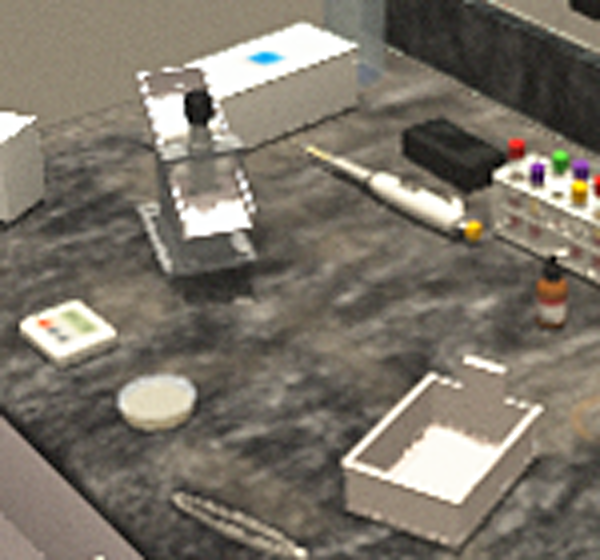

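The crops show the chute's open end at the lower right of crop a, near (265,180), with the knob at (186,132). The bin's tab is at (637,141), on the end away from the robot. Next I'll fit the poses.

```bash
cat > fit.py <<'E'
from h import *
def rect(P):
    r=cv2.minAreaRect((P[:,:2]*1000).astype(np.float32));return np.array(r[0]).round(1),np.array(r[1]).round(1),round(r[2],1)
d=np.load('c.npz')
for n,k,c in(('top','C','sc'),('scene','D','tc')):
    P=d[k].reshape(-1,3);rgb=d[c].reshape(-1,3).astype(int)
    near=lambda x,y,r:np.hypot(P[:,0]-x,P[:,1]-y)<r
    m=near(.53,.125,.06)&(P[:,2]>.155)&(rgb.max(1)<90)
    print(n,'knob',m.sum(),P[m].mean(0).round(4),rect(P[m]),P[m][:,2].max().round(3))
    m=near(.53,.13,.14)&(P[:,2]>.05)&(P[:,2]<.15); print(' chute',m.sum(),rect(P[m]))
    m=near(.51,-.24,.12)&(P[:,2]>.036)&(P[:,2]<.052); print(' rim',m.sum(),rect(P[m]))
    m=near(.51,-.24,.12)&(P[:,2]>.056); print(' tab',m.sum(),P[m].mean(0).round(4),rect(P[m]))
# 2D: edges by mask in top image
s=snap('top')
g=s['color'].astype(int); m=(g.min(2)>150).astype(np.uint8)
def pl(uv,z): return (plane(s,uv,z)*1000).round(1)[:,:2].tolist()
f=lambda x,y:(175+(x+.5)/3.6-.5,205+(y+.5)/3.6-.5)
print('knob2d top plane',pl([f(186,132)],.176))
print('rim corners',pl([f(585,168),f(691,128),f(745,271),f(635,311)],.045))
print('tab',pl([f(617,146),f(657,136)],.07))
print('lower lip wall tops corners',pl([f(284,138),f(250,212)],.087),'upper',pl([f(72,50),f(38,118)],.146))
E
python3 fit.py
```

```text
top knob 60 [0.529  0.131  0.1749] (array([529.5, 132.8]), array([20.7, 19.6]), 48.0) 0.182
 chute 1362 (array([543.2, 168.4]), array([183.3,  74.1]), 69.7)
 rim 238 (array([ 501.8, -245.9]), array([134.6,  98.4]), 22.9)
 tab 39 [ 0.561  -0.2208  0.0684] (array([ 561.7, -220.5]), array([ 8.5, 33.7]), 20.2)
scene knob 49 [0.5272 0.1291 0.1669] (array([529.6, 129.6]), array([25.3, 22.6]), 83.5) 0.178
 chute 758 (array([543.3, 169.5]), array([186.3,  70.7]), 68.4)
 rim 270 (array([ 498.7, -247.3]), array([140.1, 100.4]), 24.1)
 tab 49 [ 0.5573 -0.2228  0.0639] (array([ 557.8, -221.1]), array([14. , 38.6]), 17.3)
knob2d top plane [[531.3, 132.0]]
rim corners [[540.9, -179.3], [579.9, -268.8], [459.0, -317.9], [421.2, -226.5]]
tab [[556.4, -205.2], [566.5, -238.5]]
lower lip wall tops corners [[547.0, 72.2], [483.7, 95.2]] upper [[600.0, 239.2], [542.9, 260.4]]
```

```bash
cat >> h.py <<'E'
def delta(x,y,z,yaw):
    o=robot.get_obs();p=o['tool_pos']*1000;w=np.degrees(o['ee_rot'])
    from scipy.spatial.transform import Rotation as R
    A=R.from_euler('xyz',o['ee_rot']);B=R.from_euler('xyz',[180,0,yaw],degrees=True)
    print('t',o['time'],'p',p.round(1),'rpy',w.round(1),'q6',np.degrees(o['joint_positions'][5]).round(1),'F',o['wrist_force'].round(1),'w',round(o['width']*1000,1))
    print('turn',np.degrees((A.inv()*B).as_rotvec()).round(1),'shift',A.inv().apply(np.array([x,y,z])-p).round(1))
E
python3 - <<'E'
from h import *
s=np.load('c.npz')
C=s['C'];m=(C[...,2]>.008)&(C[...,2]<.02)
for n,u,v in(('petri',286,302),('timer',242,303)): print(n,C[v-3:v+4,u-3:u+4].reshape(-1,3).mean(0).round(3))
delta(561,-221,250,112.6)
E
```

```text
petri [ 0.381 -0.029  0.015]
timer [0.371 0.106 0.017]
t 0.25 p [218.5 504.5 204.9] rpy [-179.9   -0.   156.6] q6 -5.9 F [-0.9 -0.1  0. ] w 93.8
turn [-0.1  0.  44. ] shift [-602.6 -529.6  -44.6]
```

Request:
arm_command(targets=[0,0,0,0,0,-45,-1,0,0,44,-603,-530,-45,-1,0,0,44,-603,-530,-45,-1,0,0,44,-603,-530,-45,-1,0,0,44,-603,-530,-45,-1,0,0,44,-603,-530,-45,-1,0,0,44,-603,-530,-45,-1,0,0,44,-603,-530,-45,-1,0,0,44,-603,-530,-45,-1,0,0,44,-603,-530,-45,-1,0,0,44,-603,-530,-45,-1,0,0,44,-603,-530,-45,-1,0,0,44,-603,-530,-45,-1,0,0,44,-603,-530,-45,-1,0,0,44,-603,-530,-45,-1,0,0,44,-603,-530,-45,-1,0,0,44,-603,-530,-45,-1,0,0,44,-603,-530,-45,-1,0,0,44,-603,-530,-45,-1,0,0,44,-603,-530,-45,-1])

```text
time: 2.25
tool_pos: [0.561, -0.2204, 0.2506]
ee_rot: [3.141, -0.001, 1.966]
wrist_force: [-0.0, 0.5, -0.3]
width: 0.0937
finger_force: 0.0
```

```bash
python3 -c "
from h import *
delta(561,-221,37,112.6)"
```

```text
t 2.25 p [ 561.  -220.4  250.6] rpy [180.   -0.  112.6] q6 -49.5 F [-0.   0.5 -0.3] w 93.7
turn [ 0. -0.  0.] shift [ -0.7  -0.3 213.6]
```

Request:
arm_command(targets=[0,0,0,-1,0,50,-1,0,0,0,-1,0,100,-1,0,0,0,-1,0,145,-1,0,0,0,-1,0,180,-1,0,0,0,-1,0,205,-1,0,0,0,-1,0,214,-1,0,0,0,-1,0,214,-0.2,0,0,0,-1,0,214,0.3,0,0,0,-1,0,214,0.6,0,0,0,-1,0,214,0.8,0,0,0,-1,0,214,1,0,0,0,-1,0,214,1,0,0,0,-1,0,214,1,0,0,0,-1,0,214,1,0,0,0,-1,0,214,1,0,0,0,-1,0,214,1])

```text
time: 3.85
tool_pos: [0.5616, -0.2222, 0.0364]
ee_rot: [-3.142, -0.0, 1.965]
wrist_force: [0.8, 0.0, -0.5]
width: 0.0178
finger_force: 0.0
```

```bash
python3 -c "
from h import *
delta(561,-221,37,112.6)"
```

```text
t 3.85 p [ 561.6 -222.2   36.4] rpy [-180.    -0.   112.6] q6 -49.5 F [ 0.8  0.  -0.5] w 17.8
turn [-0. -0. -0.] shift [ 1.4 -0.1 -0.6]
```

Still closing, so I'll continue and then lift.

Request:
arm_command(targets=[0,0,0,0,0,0,1,0,0,0,0,0,0,1,0,0,0,0,0,0,1,0,0,0,0,0,0,1,0,0,0,0,0,0,1,0,0,0,0,0,0,1,0,0,0,0,0,-10,1,0,0,0,0,0,-30,1,0,0,0,0,0,-60,1,0,0,0,0,0,-80,1,0,0,0,0,0,-80,1])

```text
time: 4.95
tool_pos: [0.5638, -0.2234, 0.1213]
ee_rot: [3.136, 0.006, 1.965]
wrist_force: [0.7, -0.8, -1.2]
width: 0.008
finger_force: 30.0
```

```bash
python3 - <<'E'
from h import *
s=snap('top');C=cloud(s);P=C.reshape(-1,3)
print('held',robot.get_obs()['tool_pos'],robot.get_obs()['finger_force'])
m=(np.hypot(P[:,0]-.505,P[:,1]+.245)<.12)&(P[:,2]>.112)&(P[:,2]<.132)
r=cv2.minAreaRect((P[m][:,:2]*1000).astype(np.float32));print(m.sum(),r)
m=(np.hypot(P[:,0]-.505,P[:,1]+.245)<.12)&(P[:,2]<.02);print('low pts',m.sum())
# staging: tab target 25 mm back along chute
delta(529.5-185*.347,131.5-185*.938,116,-20.3)
E
```

```text
held [ 0.562705   -0.22277298  0.11866967] 29.999398291110992
147 ((502.3416748046875, -247.62957763671875), (132.4610595703125, 97.7530288696289), 22.619813919067383)
low pts 1957
t 5.0 p [ 562.7 -222.8  118.7] rpy [179.8   0.2 112.6] q6 -49.5 F [ 0.8 -0.  -1.7] w 7.8
turn [ 3.000e-01 -1.000e-01  1.329e+02] shift [204.3 -20.6   2. ]
```

Request:
arm_command(targets=[0,0,133,179,-44,0,1,0,0,133,179,-44,0,1,0,0,133,179,-44,0,1,0,0,133,179,-44,0,1,0,0,133,179,-44,0,1,0,0,133,179,-44,0,1,0,0,133,179,-44,0,1,0,0,133,179,-44,0,1,0,0,133,179,-44,0,1,0,0,133,179,-44,0,1,0,0,133,179,-44,0,1,0,0,133,179,-44,0,1,0,0,133,179,-44,0,1,0,0,133,179,-44,0,1,0,0,133,179,-44,0,1,0,0,133,179,-44,0,1,0,0,133,179,-44,0,1,0,0,133,179,-44,0,1,0,0,133,179,-44,0,1])

```text
time: 6.9
tool_pos: [0.4518, -0.0737, 0.1157]
ee_rot: [3.141, 0.001, -0.355]
wrist_force: [-0.1, 0.6, -1.7]
width: 0.0079
finger_force: 30.0
```

```bash
python3 - <<'E'
from h import *
s=snap('top');P=cloud(s).reshape(-1,3)
m=(np.hypot(P[:,0]-.475,P[:,1]+.015)<.11)&(P[:,2]>.112)&(P[:,2]<.135)
print(m.sum(),cv2.minAreaRect((P[m][:,:2]*1000).astype(np.float32)))
delta(529.5-190*.347,131.5-190*.938,62,-20.3)
delta(529.5-160*.347,131.5-160*.938,42,-20.3)
E
```

```text
69 ((431.9644775390625, -16.23134994506836), (92.0122299194336, 20.416011810302734), 69.76717376708984)
t 6.95 p [452.  -73.8 116. ] rpy [ 1.80e+02  1.00e-01 -2.04e+01] q6 94.0 F [ 1.6 -0.2 -1. ] w 7.9
turn [ 0.   0.1 -0.1] shift [  1.5 -29.4  54. ]
t 6.95 p [452.  -73.8 116. ] rpy [ 1.80e+02  1.00e-01 -2.04e+01] q6 94.0 F [ 1.6 -0.2 -1. ] w 7.9
turn [ 0.   0.1 -0.1] shift [  1.5 -59.4  74. ]
```

Request:
arm_command(targets=[0,0,0,1,-20,30,1,0,0,0,1,-32,55,1,0,0,0,1,-32,66,1,0,0,0,1,-32,73,1,0,0,0,1,-40,73,1,0,0,0,1,-50,73,1,0,0,0,1,-59,73,1,0,0,0,1,-59,73,1])

```text
time: 7.75
tool_pos: [0.4751, -0.0179, 0.0446]
ee_rot: [-3.141, -0.002, -0.355]
wrist_force: [1.5, 0.2, -1.4]
width: 0.0077
finger_force: 30.0
```

```bash
python3 - <<'E'
from h import *
s=snap('scene');a=cv2.resize(s['color'][160:310,195:345],None,fx=4,fy=4,interpolation=cv2.INTER_CUBIC);cv2.imwrite('pics/d.png',a[:,:,::-1])
delta(529.5-160*.347,131.5-160*.938,36.5,-20.3)
E
```

```text
t 7.8 p [474.7 -18.4  44.4] rpy [-1.80e+02 -1.00e-01 -2.03e+01] q6 101.3 F [ 0.8  0.6 -1.1] w 8.0
turn [-0.  -0.1 -0. ] shift [-0.6  0.4  7.9]
```

View pics/d.png

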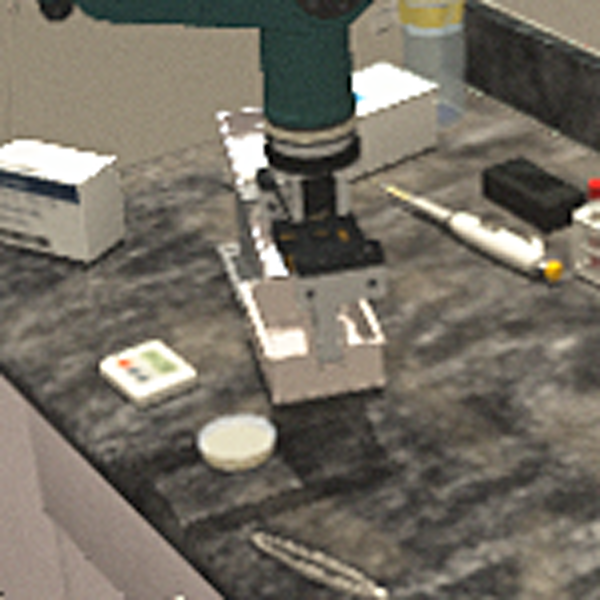

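The bin hangs in line under the lip, at about (320,340) in the crop, and clear of the petri dish. Next I'll lower it, release and rise.

Request:
arm_command(targets=[0,0,0,0,0,4,1,0,0,0,0,0,8,1,0,0,0,0,0,8,1,0,0,0,0,0,8,0.5,0,0,0,0,0,8,0.2,0,0,0,0,0,8,0,0,0,0,0,0,8,0,0,0,0,0,0,8,0,0,0,0,0,0,8,0,0,0,0,0,0,-30,0,0,0,0,0,0,-80,0,0,0,0,0,0,-130,-0.5,0,0,0,0,0,-180,-1,0,0,0,0,0,-180,-1])

```text
time: 9.2
tool_pos: [0.4777, -0.0195, 0.2325]
ee_rot: [-3.138, -0.016, -0.356]
wrist_force: [0.4, -0.4, 0.5]
width: 0.0674
finger_force: 0.0
```

```bash
python3 - <<'E'
from h import *
s=snap('scene');a=cv2.resize(s['color'][160:310,195:345],None,fx=4,fy=4,interpolation=cv2.INTER_CUBIC);cv2.imwrite('pics/e.png',a[:,:,::-1])
P=cloud(s).reshape(-1,3)
m=(np.hypot(P[:,0]-.497,P[:,1]-.042)<.11)&(P[:,2]>.036)&(P[:,2]<.052)&(P[:,1]<.085)
print('rim',cv2.minAreaRect((P[m][:,:2]*1000).astype(np.float32)))
m=(np.hypot(P[:,0]-.474,P[:,1]+.019)<.04)&(P[:,2]>.056)&(P[:,2]<.08);print('tab',P[m].mean(0),P[m][:,2].max())
delta(529.5,131.5,230,-20.3)
E
```

```text
rim ((492.2755432128906, 32.922569274902344), (132.59095764160156, 94.86602020263672), 70.3075180053711)
tab [ 0.47182944 -0.0208306   0.06281154] 0.06974713714717662
t 9.25 p [476.1 -19.3 228.3] rpy [-179.9   -0.6  -20.4] q6 101.3 F [ 0.  -0.2  0. ] w 71.2
turn [-0.1 -0.6 -0.1] shift [  -2.6 -159.9   -1.4]
```

View pics/e.png

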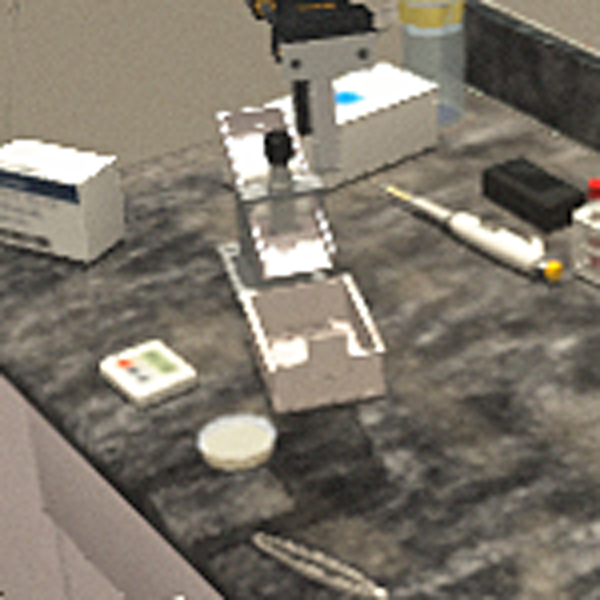

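The bin stands flat and aligned under the lip: the bin is at crop (320,340) and the lip at (295,262). The petri dish and timer are undisturbed. Next is the knob.

Request:
arm_command(targets=[0,0,0,-1,-40,0,-1,0,0,0,-1,-80,0,-1,0,0,0,-1,-120,0,-1,0,0,0,-1,-150,0,-1,0,0,0,-1,-160,0,-1,0,0,0,-1,-160,0,-1,0,0,0,-1,-160,0,-1,0,0,0,-1,-160,0,-1])

```text
time: 10.05
tool_pos: [0.5284, 0.1301, 0.2232]
ee_rot: [3.141, 0.0, -0.358]
wrist_force: [-0.9, -0.5, -0.5]
width: 0.0939
finger_force: 0.0
```

```bash
python3 -c "
from h import *
delta(529.5,131.5,147,-20.3)"
```

```text
t 10.05 p [528.4 130.1 223.2] rpy [180.    0.  -20.5] q6 118.4 F [-0.9 -0.5 -0.5] w 93.9
turn [ 0.   0.  -0.2] shift [ 0.6 -1.8 76.2]
```

Request:
arm_command(targets=[0,0,0,1,-2,30,-1,0,0,0,1,-2,55,-1,0,0,0,1,-2,70,-1,0,0,0,1,-2,76,-0.3,0,0,0,1,-2,76,0.2,0,0,0,1,-2,76,0.4,0,0,0,1,-2,76,0.6,0,0,0,1,-2,76,1,0,0,0,1,-2,76,1,0,0,0,1,-2,76,1,0,0,0,1,-2,76,1,0,0,0,1,-2,76,1,0,0,0,1,-2,76,1,0,0,0,1,-2,76,1,0,0,0,1,-2,76,1,0,0,0,1,-2,76,1])

```text
time: 11.65
tool_pos: [0.5316, 0.1361, 0.1475]
ee_rot: [-3.134, -0.001, -0.355]
wrist_force: [3.8, 7.4, -2.2]
width: 0.0246
finger_force: 30.0
```

```bash
python3 -c "
from h import *
delta(529.5,131.5,147+36,-20.3);print(robot.get_obs()['finger_force'])"
```

```text
t 11.65 p [531.6 136.1 147.5] rpy [-179.6   -0.   -20.3] q6 118.6 F [ 3.8  7.4 -2.2] w 24.6
turn [-0.4 -0.  -0. ] shift [ -0.3   4.8 -35.5]
29.99940266367048
```

Request:
arm_command(targets=[0,0,0,0,-3,0,1,0,0,0,0,-5,0,1,0,0,0,0,-5,0,1,0,0,0,0,-5,0,1])

```text
time: 12.05
tool_pos: [0.5316, 0.1363, 0.1475]
ee_rot: [3.139, 0.0, -0.357]
wrist_force: [-1.7, -4.2, 2.3]
width: 0.0251
finger_force: 30.0
```

Request:
arm_command(targets=[0,0,0,0,0,-8,1,0,0,0,0,0,-16,1,0,0,0,0,0,-24,1,0,0,0,0,0,-32,1,0,0,0,0,0,-38,1,0,0,0,0,0,-38,1,0,0,0,0,0,-38,1,0,0,0,0,0,-38,1])

```text
time: 12.85
tool_pos: [0.5314, 0.1364, 0.1828]
ee_rot: [3.138, 0.003, -0.358]
wrist_force: [2.4, -5.4, -10.3]
width: 0.0248
finger_force: 30.0
```

Request:
arm_command(targets=[0,0,0,0,1,-2,1,0,0,0,0,2,-4,1,0,0,0,0,2,-4,1,0,0,0,0,2,-4,1,0,0,0,0,2,-4,1])

```text
time: 13.35
tool_pos: [0.5313, 0.1363, 0.184]
ee_rot: [3.141, 0.005, -0.356]
wrist_force: [8.4, -0.4, -21.8]
width: 0.0247
finger_force: 30.0
```

```bash
python3 - <<'E'
from h import *
s=snap('scene');a=cv2.resize(s['color'][160:310,195:345],None,fx=4,fy=4,interpolation=cv2.INTER_CUBIC);cv2.imwrite('pics/f.png',a[:,:,::-1])
o=robot.get_obs();print(o['tool_pos'],o['wrist_force'],o['width'],o['finger_force'])
E
```

```text
[0.53128538 0.13627533 0.18393056] [  7.23527071  -1.06077378 -22.29198954] 0.024835205758284004 29.99532191315666
```

View pics/f.png

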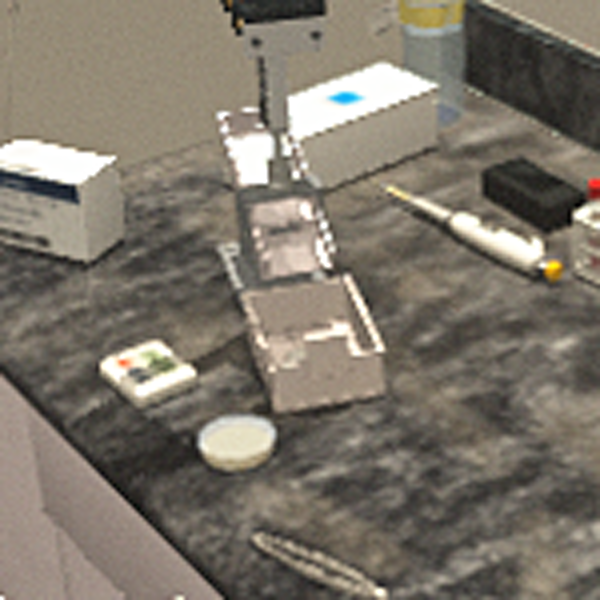

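The plunger is on its hard stop: the z force jumped to 22 N and it has risen 36.4 mm. Next I'll check where the bottles are.

```bash
python3 - <<'E'
from h import *
s=snap('top');t=snap('scene')
a=cv2.resize(s['color'][215:290,180:300],None,fx=5,fy=5,interpolation=cv2.INTER_CUBIC)
b=cv2.resize(t['color'][205:270,245:300],None,fx=5.77,fy=5.77,interpolation=cv2.INTER_CUBIC)[:375]
cv2.imwrite('pics/g.png',np.hstack([a,b[:,:200]])[:,:,::-1] if b.shape[0]==375 else a[:,:,::-1])
e=np.array([.347,.938]);f=np.array([-.938,.347])
for n,q in(('top',s),('scene',t)):
    P=cloud(q).reshape(-1,3);d=P[:,:2]-np.array([.4965,.0424]);X=d@e;Y=d@f
    m=(abs(X)<.055)&(abs(Y)<.038)&(P[:,2]<.06)
    h,_=np.histogram(P[m][:,2],bins=[-.01,.006,.012,.018,.024,.03,.06]);print(n,h)
    for x0 in np.arange(-.05,.051,.0143):
        print([ (P[k][:,2].max()*1000).round() if k.any() else None for y0 in np.arange(-.035,.036,.014) for k in [m&(abs(X-x0)<.007)&(abs(Y-y0)<.007)]])
E
```

```text
top [388 153  35 141  80   2]
[np.float64(25.0), np.float64(29.0), np.float64(29.0), np.float64(27.0), np.float64(27.0), np.float64(11.0)]
[np.float64(12.0), np.float64(27.0), np.float64(29.0), np.float64(29.0), np.float64(28.0), np.float64(26.0)]
[np.float64(12.0), np.float64(27.0), np.float64(28.0), np.float64(25.0), np.float64(23.0), np.float64(23.0)]
[np.float64(26.0), np.float64(31.0), np.float64(28.0), np.float64(27.0), np.float64(23.0), np.float64(8.0)]
[np.float64(8.0), np.float64(24.0), np.float64(24.0), np.float64(7.0), np.float64(10.0), np.float64(10.0)]
[np.float64(8.0), np.float64(8.0), np.float64(10.0), np.float64(9.0), np.float64(8.0), np.float64(8.0)]
[np.float64(8.0), np.float64(9.0), np.float64(8.0), np.float64(9.0), np.float64(11.0), np.float64(9.0)]
[np.float64(12.0), np.float64(8.0), np.float64(8.0), np.float64(8.0), np.float64(10.0), np.float64(9.0)]
scene [66  1 10  5  1  2]
[None, None, None, None, None, None]
[None, None, None, None, None, None]
[None, None, None, np.float64(20.0), np.float64(18.0), None]
[np.float64(4.0), None, None, np.float64(19.0), np.float64(20.0), None]
[np.float64(5.0), None, None, None, np.float64(3.0), np.float64(3.0)]
[np.float64(-1.0), None, None, np.float64(3.0), np.float64(4.0), np.float64(1.0)]
[None, np.float64(5.0), None, np.float64(4.0), np.float64(2.0), np.float64(2.0)]
[np.float64(5.0), np.float64(3.0), np.float64(4.0), np.float64(45.0), np.float64(24.0), np.float64(-3.0)]
```

View pics/g.png

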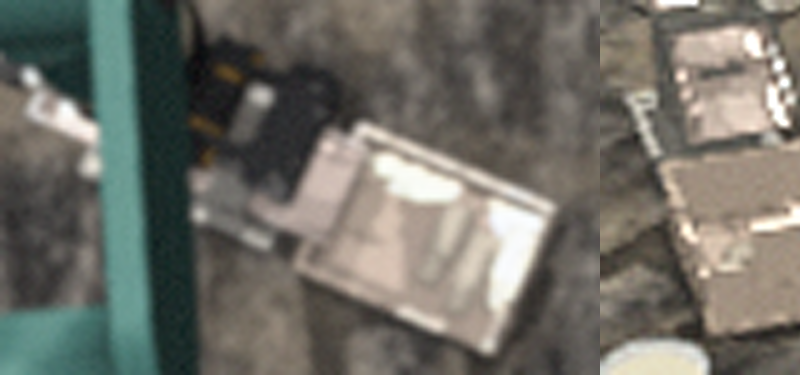

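```bash
python3 - <<'E'
from h import *
e=np.array([.347,.938]);f=np.array([-.938,.347]);d=np.load('c.npz')
q=snap('top');P=cloud(q).reshape(-1,3);dd=P[:,:2]-np.array([.4965,.0424]);X=dd@e;Y=dd@f
m=(X>-.061)&(X<.06)&(abs(Y)<.043)&(P[:,2]<.038)
for x0 in np.arange(-.058,.02,.006):
    k=m&(abs(X-x0)<.003);print(int(x0*1000),k.sum(),np.percentile(P[k][:,2]*1000,[30,50,70]).round() if k.any() else '')
t=snap('scene')
for n,C in(('before',d['D']),('after',cloud(t)),('before top',d['C'])):
    P=C.reshape(-1,3);dd=P[:,:2]-np.array([.5307,.1340])-.040*e;X=dd@e;Y=dd@f
    hgt=P[:,2]-(.066+(X+.09)*np.tan(np.radians(20)))
    print(n,[(int(x0*1000),k.sum(),(np.median(hgt[k])*1000).round(),(hgt[k].max()*1000).round()) for x0 in np.arange(-.08,.081,.01) for k in[(abs(X-x0)<.005)&(abs(Y)<.023)&(abs(hgt)<.028)] if k.any()])
E
```

```text
-58 4 [20. 20. 21.]
-52 44 [ 6. 22. 25.]
-46 48 [ 8. 19. 23.]
-40 43 [ 5.  7. 16.]
-34 61 [ 7. 19. 23.]
-28 52 [ 8. 21. 24.]
-22 37 [ 6. 10. 21.]
-16 50 [4. 5. 8.]
-10 62 [ 6. 19. 24.]
-4 47 [ 5. 20. 24.]
1 40 [ 5. 16. 21.]
7 40 [3. 4. 5.]
13 48 [2. 4. 6.]
before [(-80, np.int64(29), np.float64(-3.0), np.float64(2.0)), (-70, np.int64(28), np.float64(-3.0), np.float64(3.0)), (-60, np.int64(28), np.float64(-3.0), np.float64(3.0)), (-50, np.int64(33), np.float64(-2.0), np.float64(22.0)), (-40, np.int64(62), np.float64(7.0), np.float64(28.0)), (-30, np.int64(40), np.float64(6.0), np.float64(20.0)), (-20, np.int64(3), np.float64(-10.0), np.float64(-3.0)), (-10, np.int64(1), np.float64(20.0), np.float64(20.0)), (0, np.int64(8), np.float64(17.0), np.float64(24.0)), (9, np.int64(19), np.float64(13.0), np.float64(20.0)), (19, np.int64(4), np.float64(13.0), np.float64(16.0)), (39, np.int64(11), np.float64(-1.0), np.float64(3.0)), (49, np.int64(12), np.float64(-3.0), np.float64(4.0)), (59, np.int64(14), np.float64(-4.0), np.float64(2.0)), (69, np.int64(16), np.float64(-2.0), np.float64(19.0)), 
[... 1140 characters left out ...]
(58), np.float64(0.0), np.float64(7.0)), (-40, np.int64(19), np.float64(-0.0), np.float64(3.0)), (-20, np.int64(2), np.float64(8.0), np.float64(14.0)), (-10, np.int64(49), np.float64(20.0), np.float64(25.0)), (0, np.int64(51), np.float64(18.0), np.float64(26.0)), (9, np.int64(70), np.float64(20.0), np.float64(28.0)), (19, np.int64(30), np.float64(17.0), np.float64(23.0)), (29, np.int64(49), np.float64(1.0), np.float64(7.0)), (39, np.int64(55), np.float64(1.0), np.float64(5.0)), (49, np.int64(59), np.float64(-1.0), np.float64(6.0)), (59, np.int64(53), np.float64(1.0), np.float64(7.0)), (69, np.int64(64), np.float64(0.0), np.float64(7.0)), (79, np.int64(73), np.float64(1.0), np.float64(28.0))]
```

The trough is empty, and the bin shows three ridges about 22 mm high. The plunger is held against its stop, so I'm handing the job in.

```bash
python3 -c "
from bench import robot
print(robot.get_obs()['tool_pos'],robot.get_obs()['wrist_force']);print(robot.close_job())"
```

```text
[0.53125572 0.13628014 0.18394194] [  7.4323377   -0.58674382 -21.76438574]
the job is handed in; nothing more can be done
None
```

The job is handed in: the bin stands on the worktop under the lip, depth readings show three bottles in it and an empty trough, and the arm is still holding the plunger up against its hard stop.

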